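# Nip a glued notepad in the padding press after taking up the wheel's slack

## Robot

A 6-joint arm with a two-finger parallel gripper is mounted at the origin on a cart in front of the work surface, level with it; the furniture and walls round the work are solid. World frame = base frame: x ahead of the robot, y to its left, z up, the work surface at z = 0. Lengths are in mm, angles in rad, forces in N, time in s.
With the tool pointing down it reaches from about 350 to 775 mm from the base axis. Payload 7.3 kg.
Tool frame: the origin (TCP) lies at the very end of the fingers, on their centre line; the grasp point (between the pads) lies 19 mm behind it; z points along the fingers, y is the line along which they close (so a half turn about z gives the same grasp; the last joint's range is limited). The gripper opens to 92 mm and grips with 3 to 60 N. Pads are 19 mm wide; open, the fingers measure 130 mm over their backs; the gripper's body (75 mm by 190 mm) begins 47 mm behind the grasp point.
Start: joints at [1.081, 0.342, 1.524, -0, 1.275, -0.146], TCP at [176.946, 494.302, 226.741] pointing down, gripper open.
Joint ranges: [-2.53, 2.53], [-0.77, 2.02], [0.04, 2.7], [-1, 4.14], [0.28, 2.66], [-3.11, 3.11]. Speed limits (rad/s): [2.57, 2.57, 3.14, 3.14, 3.14, 3.14].

## Interface

Orientations are given as [roll, pitch, yaw] about the fixed x, y, z axes, in that order (R = Rz(yaw) Ry(pitch) Rx(roll)).
In Python, from plant import * gives the robot as it stands.
- The arm moves only by the tool arm_command, never from a script. Its arguments are lists of equal length, an entry for each row: "gripper": the finger opening in mm, from 0 to 91.8; "dp": the shift along the tool's x, y, z in units of 25 mm (1.0 is 25 mm), a list of three; "twist": the turn about the tool's z in units of 5 degrees (1.0 is 5 degrees). A call has exactly 5 rows; each row shifts and turns the commanded pose from where the row before left it, along the tool's axes as they then stand; what a row does not reach is not made up. A row lasts 1/8 s, in which the tool goes at most 62.5 mm and 10.7 degrees, less where a joint would pass 70% of its speed; a pose out of reach is approached as far as the arm can. A call is refused whole if a number of a shift passes 1 or a number of a turn 1, either way. A call with a gripper value outside its range is refused whole. The fingers move at their own pace and stop on an object; the grip force is fixed at half the most. Time passes only in rows, so rows that do not move let the fingers close, or fill a call up. It gives the time, the measured TCP pose, the force, the opening and the grip force at its end, in the units of the state.
- get_obs(): the state, without advancing time (a new reading comes with each control period).
- capture(name): name is "scene" or "top" or "wrist"; returns the picture (420x560x3 uint8, red, green, blue); there is no depth.
- get_calibration(name): a dict with "mtx" (3x3 intrinsics, pixels), "dist_coeffs" ([k1, k2, p1, p2, k3] as OpenCV has them; the pictures are not rectified), "position" and "attitude" of the camera in the world; the wrist camera has in their place "mount" (4x4, takes a point from camera to tool coordinates, whose origin is the TCP and whose axes are the flange's). Camera axes: x right, y down, z forward; pixel columns grow to the right and rows downward; lengths in mm; the calibration is good to about 2 mm. A picture is of the moment at which its call begins: read the wrist's pose just before it. get_calibration takes no time and is no camera call.
- close_job(): hands the job in; it is judged then, once.
The state is a dict: "time": time; "joint_positions": joint angles; "dq": joint speeds; "tau": joint torques, N m; "tool_pos": TCP position; "tcp_rot": TCP orientation; "contact_force": force on the tool from outside, world axes, zero at the start; "moment": the same for the moment, N m; "grip_width": finger opening in mm; "finger_force": force on a finger pad.
Only numpy, scipy, OpenCV 4.12 (cv2) and the standard library are available. Lean on these libraries where they do the work, as an engineer would, in place of code of your own. Each camera call takes 0.05 s, during which the arm holds its last target. There are 200 camera calls.

## Task

Push the glued notepad gently back into the padding press until its red spine sits square against the back stop. Then turn the handwheel clockwise (seen from above): first take up its slack until you feel the screw bite, and from there give it one full turn, no more, so that the platen nips the pad. Leave it like that and do not disturb the things around the press.

Things in the scene. Friction and masses are not known exactly. Their poses are not given: they have to be found in the camera images.
- press: the padding press, a grey screw press standing fixed on the desk. Origin on the desk under the screw's axis; its x points from its open front to its back, z up. Bed: plate from x -185 to +90, y -125 to +125, top 18 mm over the desk. Two 18 mm steel columns at x 0, y +-102 carry a yoke (44 x 240 mm, top 142 mm up, with a brass nut 9 mm higher). Aluminium back stop 170 mm wide, 22 mm tall over the bed, face at x +65
- notepad: loose glued notepad, 210 (x) x 148 (y) x 25 mm, about 0.4 to 0.65 kg, white sheets on a board, red glued spine at its +x end. Origin at the centre of its underside. It lies on the bed, 9 to 25 mm short of the back stop, up to 0.05 rad askew; its plain -x end sticks out in front of the platen, to be pushed on
- spine (a point): middle of the notepad's red spine face, 12.5 mm above the bed; x points out of the spine
- stop_face (a point): middle of the back stop's face, 12.5 mm above the bed; x points to the back of the press, away from the notepad. Spine home: both points meet along x
- handwheel: black handwheel on the vertical screw above the yoke; origin on the axis, 201 mm over the desk at the start, z up (turning clockwise makes its yaw fall). Rim: bar 13 mm thick on a 64 mm radius, its centre 6 mm above the origin. Hub 29 mm across, top 16 mm above the origin. Three spokes along its own x axis (white dot on the rim) and at +-120 degrees. It goes down 4 mm per screw turn
- spoke (a point): point on the marked spoke, 38 mm from the axis; spokes are 10 mm thick, centre 4 mm above the wheel's origin, 45 mm free below: a finger put down between two can push one round. Slack: the wheel turns nearly free (under 1.5 N here) by an unknown amount, 0.4 to 5.6 rad, before it takes the screw along; then 5 to 11 N here. The screw stays where it is left; no end stop
- platen: aluminium pressing plate 100 x 160 x 12 mm with a rubber face, hung under the screw by a spring pack; origin at the centre of its underside, 1 mm above the pad at the start. It goes down 4 mm per screw turn until it meets the pad, a quarter turn after the bite; from there on it presses 12 N harder per quarter turn
- glue_bottle: small white glue bottle, 35 mm wide, 112 mm tall, standing left of the press; leave alone. Origin under its foot
- tape_roll: roll of beige tape, 103 mm wide, 25 mm tall, lying left of the press; leave alone. Origin at its underside
- clip_tray: clear tray of paper clips and binder clips, 80 x 110 x 58 mm, right of the press; leave alone. Origin at its underside

How it is judged:
By the outcome, as a careful person would: the job done as asked, in the order asked, and still so for the second after the job is handed in, with the robot touching nothing.
It also fails if it takes over 72 s, if anything falls off the work surface, if the arm or the gripper's body presses on something with over 40 N, if the wrist force passes 120 N, or if a joint passes its speed limit or range.

## Working session

There is one attempt and no reset: what is moved stays moved. The work goes in short steps, Python scripts to look and compute and a tool call to move; the robot and the scene stay as the last step left them, time stands still between calls to the robot, and variables do not carry over. Pictures are saved under pics/ and viewed, at most 10 in all, crops included, and the job is handed in when it is done.

Besides the shell and the picture viewer there is one more tool, called in YAML: its name, and indented under it one key for each argument. arm_command: Moves the arm, as the interface text tells. Its arguments: {"type":"object","properties":{"gripper":{"type":"array"},"dp":{"type":"array"},"twist":{"type":"array"}},"required":["gripper","dp","twist"]}

```bash
mkdir -p pics; ls
python3 - <<'E'
from plant import *
import cv2,numpy as np
print(get_obs())
for n in("scene","top"):
    c=get_calibration(n);print(n,c)
    cv2.imwrite(f"pics/{n}0.png",capture(n)[:,:,::-1])
print(get_calibration("wrist"))
E
```

```text
pics
{'time': 0.0, 'joint_positions': array([ 1.08100598e+00,  3.42734562e-01,  1.52502158e+00, -3.38021295e-05,
        1.27539833e+00, -1.46010576e-01]), 'dq': array([ 2.25116076e-04, -1.58219207e-03,  2.62698297e-03, -9.44182564e-04,
       -2.34639893e-04, -7.01703059e-05]), 'tau': array([-2.57998554e-04, -4.31251216e+01, -2.44212878e+01,  7.19343591e-02,
        5.59485366e-02, -1.47215346e-04]), 'tool_pos': array([176.74885196, 493.91639205, 226.03723023]), 'tcp_rot': array([-3.14004275e+00, -1.95253297e-04,  2.79782260e+00]), 'contact_force': array([-0.10097381, -0.19710445,  0.14339079]), 'moment': array([-0.01268629, -0.01951092, -0.05812916]), 'finger_force': 0.0, 'grip_width': 91.8781167925386}
scene {'mtx': array([[467.62789567,   0.        , 282.72743746],
       [  0.        , 467.62789567, 204.39733698],
       [  0.        ,   0.        ,   1.        ]]), 'dist_coeffs': array([0.05495805, 0.        , 0.        , 0.        , 0.        ]), 'position': array([815.71357683, 921.12781744, 547.50896398]), 'attitude': array([-2.00480634, -0.01320911,  2.9551108 ])}
top {'mtx
[... 270 characters left out ...]
.47505724,  168.70393056, 1176.40257467]), 'attitude': array([-2.86606566, -0.00758591, -1.89368719])}
{'mtx': array([[350.0780613 ,   0.        , 284.43430887],
       [  0.        , 350.0780613 , 211.17370236],
       [  0.        ,   0.        ,   1.        ]]), 'dist_coeffs': array([0.02166968, 0.        , 0.        , 0.        , 0.        ]), 'mount': array([[-7.00629119e-04, -9.52837646e-01, -3.03479701e-01,
         8.16211390e+01],
       [ 9.99999588e-01, -4.92238669e-04, -7.63165689e-04,
        -3.15622171e-02],
       [ 5.77788554e-04, -3.03480111e-01,  9.52837598e-01,
        -1.58581495e+02],
       [ 0.00000000e+00,  0.00000000e+00,  0.00000000e+00,
         1.00000000e+00]])}
```

View pics/scene0.png

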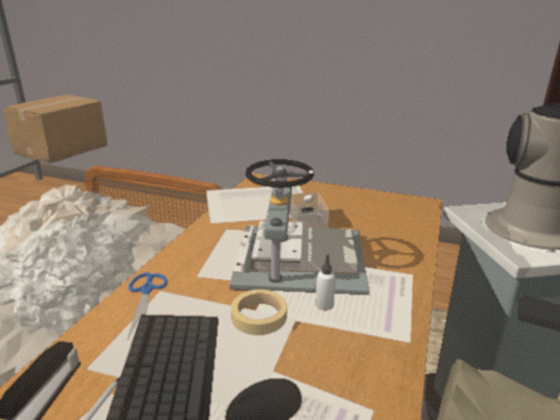

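View pics/top0.png

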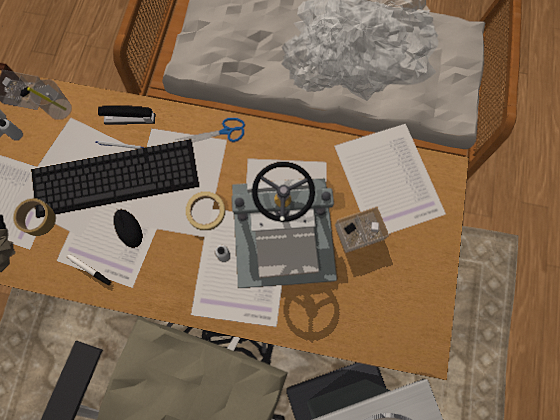

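The top view shows the wheel centred near (283,191), the bed from about (235,180) to (338,287), the bottle at (222,254), the tape at (205,211) and the tray at (361,229). The pad is the grey area near (287,255). I'll zoom in for corners.

```bash
cat > h.py <<'E'
from plant import *
import cv2,numpy as np
from scipy.spatial.transform import Rotation as R
def cam(n,o=None):
    c=get_calibration(n)
    if n=="wrist":
        o=o or get_obs();T=np.eye(4);T[:3,:3]=R.from_euler("xyz",o["tcp_rot"]).as_matrix();T[:3,3]=o["tool_pos"]
        M=T@c["mount"];return c["mtx"],c["dist_coeffs"],M[:3,:3],M[:3,3]
    return c["mtx"],c["dist_coeffs"],R.from_euler("xyz",c["attitude"]).as_matrix(),c["position"]
def plane(C,uv,z):
    K,d,Rm,p=C
    n=cv2.undistortPoints(np.array(uv,float).reshape(-1,1,2),K,d)[:,0]
    r=np.c_[n,np.ones(len(n))]@Rm.T
    return p+r*((z-p[2])/r[:,2])[:,None]
def proj(C,X):
    K,d,Rm,p=C
    return cv2.projectPoints((np.array(X,float).reshape(-1,3)-p)@Rm,np.zeros(3),np.zeros(3),K,d)[0][:,0]
E
python3 - <<'E'
from h import *
im=cv2.imread("pics/top0.png")
c=im[145:300,220:400];cv2.imwrite("pics/topz.png",cv2.resize(c,None,fx=3.8,fy=3.8,interpolation=cv2.INTER_CUBIC))
C=cam("top")
print(plane(C,[[283,191]],207),plane(C,[[238,287],[338,281],[327,180],[233,184]],18))
print(plane(C,[[222,254]],112),plane(C,[[205,211]],25),plane(C,[[361,229]],58), plane(C,[[0,300],[450,375],[470,150]],0))
E
```

```text
[[652.45358482  44.82194974 207.        ]] [[ 505.40234806  208.20600279   18.        ]
 [ 440.17721358  -34.04050769   18.        ]
 [ 700.00613794 -100.5234244    18.        ]
 [ 768.04417004  140.25022713   18.        ]]
[[579.0866782 217.6784422 112.       ]] [[718.03124302 231.02716781  25.        ]] [[ 540.43632346 -127.21045212   58.        ]] [[ 665.13816709  795.5819741     0.        ]
 [ 138.55131671 -217.37324245    0.        ]
 [ 662.62213634 -515.5727442     0.        ]]
```

View pics/topz.png

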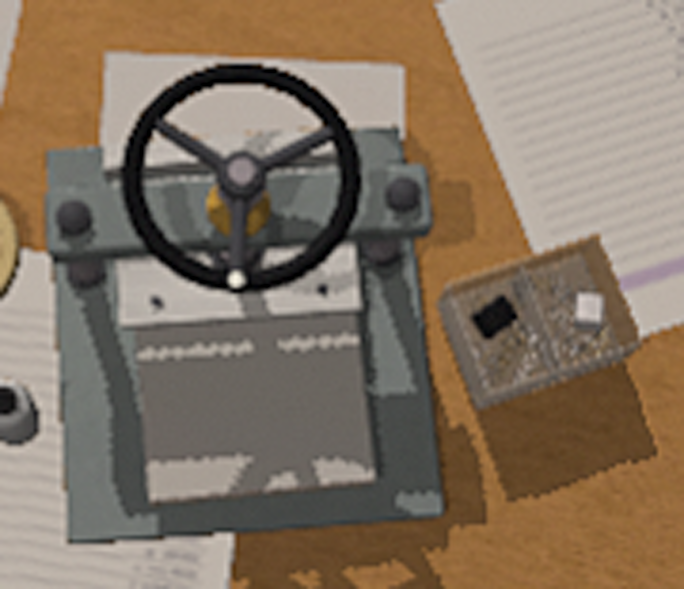

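The zoomed crop shows the bed's front corners at (68,541) and (442,515), and the back ones at (47,150) and (400,128). The pad's front top corners are at (149,501) and (376,480). The hub is at (243,172) and the white dot at (236,279), so the marked spoke points towards the robot.

Run:
```python
from h import *
C=cam("top")
f=lambda l:np.array(l)/3.8+[220,145]-.3
B=plane(C,f([[68,541],[442,515],[400,128],[47,150]]),18)[:,:2];print(B)
loc=np.array([[-185,125],[-185,-125],[90,-125],[90,125]],float)
# rigid fit
lc=loc-loc.mean(0);bc=B-B.mean(0)
yaw=np.arctan2((lc[:,0]*bc[:,1]-lc[:,1]*bc[:,0]).sum(),(lc*bc).sum());Rm=np.array([[np.cos(yaw),-np.sin(yaw)],[np.sin(yaw),np.cos(yaw)]])
t=B.mean(0)-Rm@loc.mean(0);print("yaw",yaw,"t",t,"res",B-(loc@Rm.T+t))
L=lambda uv,z:(plane(C,f(uv),z)[:,:2]-t)@Rm
print("hub",L([[243,172]],217),"wheel rim c",L([[242,177]],207), plane(C,f([[243,172]]),217))
print("dot",L([[236,279]],213)); print("pad",L([[149,501],[376,480]],43))
print("bolts",L([[75,217],[403,194]],150))
print("platen front?",L([[122,326],[360,312]],56))
print("pad mid",L([[149,501],[376,480],[137,345],[358,333]],43))
K=L([[440,300],[600,237],[640,345],[480,405]],58);print("tray",K)
```

```text
[[505.55947343 209.21613727]
 [443.57929246 -29.98570101]
 [705.98658458 -96.93891807]
 [768.35911828 142.7373274 ]]
yaw -0.25118330778932285 t [651.88051913  44.4510718 ] res [[ 1.80467872 -2.29411495]
 [ 1.9620746   0.65879387]
 [-2.00085509  2.05691135]
 [-1.76589824 -0.42159028]]
hub [[-0.41609148 -0.5863203 ]] wheel rim c [[-0.2407188  -0.29588636]] [[651.33175493  43.98657048 217.        ]]
dot [[-62.53244724   8.115411  ]]
pad [[-163.36529206   68.11281652]
 [-160.26902218  -79.69554687]]
bolts [[-7.94938484e-01  1.00628324e+02]
 [-6.69565052e-02 -1.01202793e+02]]
platen front? [[-49.46050642  78.34901715]
 [-51.00660457 -78.44605551]]
pad mid [[-163.36529206   68.11281652]
 [-160.26902218  -79.69554687]
 [ -60.03713479   69.5361543 ]
 [ -62.20773766  -77.24780528]]
tray [[ -47.09372264 -131.66155567]
 [ -11.64793654 -243.14421821]
 [ -86.58801036 -259.76252401]
 [-118.60118239 -150.1074756 ]]
```

arm_command:
  gripper: [91.8,91.8,91.8,91.8,91.8]
  dp:
    - [-0.74,-0.65,0]
    - [-0.74,-0.65,0]
    - [-0.74,-0.65,0]
    - [-0.74,-0.65,0]
    - [-0.74,-0.65,0]
  twist: [-0.5,-0.5,0,0,0]

```text
time: 0.72
tool_pos: [243.3, 389.7, 226.4]
tcp_rot: [-3.141, -0.0, 2.885]
contact_force: [-0.3, -0.7, 0.4]
grip_width: 92.1
finger_force: 0.0
```

arm_command:
  gripper: [91.8,91.8,91.8,91.8,91.8]
  dp:
    - [-0.74,-0.65,0]
    - [-0.74,-0.65,0]
    - [-0.74,-0.65,0]
    - [-0.74,-0.65,0]
    - [-0.74,-0.65,0]
  twist: [0,0,0,0,0]

```text
time: 1.35
tool_pos: [312.1, 287.7, 226.5]
tcp_rot: [-3.141, -0.0, 2.885]
contact_force: [-0.3, 0.0, -0.4]
grip_width: 91.8
finger_force: 0.0
```

arm_command:
  gripper: [91.8,91.8,91.8,91.8,91.8]
  dp:
    - [-0.74,-0.65,0.6]
    - [-0.74,-0.65,0.6]
    - [-0.74,-0.65,0.6]
    - [-0.74,-0.65,0.6]
    - [-0.74,-0.65,0.6]
  twist: [0,0,0,0,0]

```text
time: 1.98
tool_pos: [381.0, 185.7, 151.1]
tcp_rot: [-3.141, -0.0, 2.885]
contact_force: [0.4, 0.6, 0.4]
grip_width: 92.3
finger_force: 0.0
```

arm_command:
  gripper: [91.8,91.8,91.8,91.8,91.8]
  dp:
    - [-0.74,-0.65,0]
    - [-0.74,-0.65,0]
    - [-0.74,-0.65,0]
    - [-0.74,-0.65,0]
    - [0,0,0]
  twist: [0,0,0,0,0]

```text
time: 2.6
tool_pos: [436.4, 103.8, 151.4]
tcp_rot: [-3.142, -0.0, 2.883]
contact_force: [0.2, 0.5, 0.6]
grip_width: 92.0
finger_force: 0.0
```

Run:
```python
from h import *
o=get_obs();C=cam("wrist",o);im=capture("wrist")[:,:,::-1];cv2.imwrite("pics/w1.png",im)
t=np.array([651.8,44.3]);y=-.2512;Rm=R.from_euler("z",y).as_matrix()[:2,:2]
W=lambda l,z:np.c_[np.array(l)@Rm.T+t,np.full(len(l),z)]
print((o["tool_pos"][:2]-t)@Rm)
print("pred pad front top",proj(C,W([[-162,69],[-162,-79],[-162,-5]],43)),"bed front",proj(C,W([[-185,125],[-185,-125]],18)))
```

```text
[-223.48501255    4.12436012]
pred pad front top [[361.86779122 275.84759553]
 [187.56890207 277.13430891]
 [274.68910338 276.40410717]] bed front [[420.26557638 239.06436966]
 [141.18001352 241.16339237]]
```

View pics/w1.png

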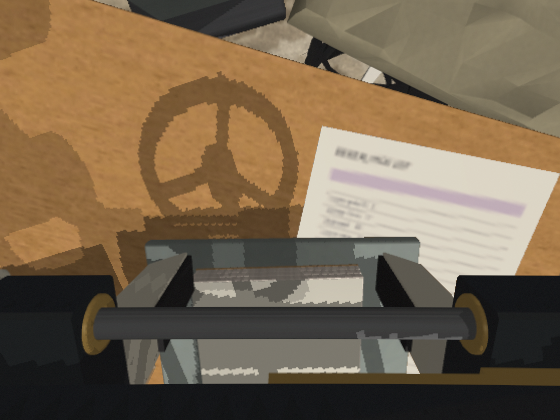

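The wrist view shows the bed's front edge at row 240 (columns 147–420). The pad's front end is at (193,278)–(360,274), as predicted. I'll go down and approach.

arm_command:
  gripper: [91.8,91.8,91.8,91.8,91.8]
  dp:
    - [0,-0.36,0.9]
    - [0,0,1.0]
    - [0,0,1.0]
    - [0,0,1.0]
    - [0,0,0.8]
  twist: [-0.09,0,0,0,0]

```text
time: 3.28
tool_pos: [432.6, 97.0, 33.3]
tcp_rot: [-3.142, -0.001, 2.894]
contact_force: [0.1, 0.8, 0.6]
grip_width: 92.0
finger_force: 0.0
```

arm_command:
  gripper: [91.8,91.8,91.8,91.8,91.8]
  dp:
    - [-0.5,0,0.35]
    - [-0.5,0,0]
    - [-0.5,0,0]
    - [-0.25,0,0]
    - [0,0,0]
  twist: [0,0,0,0,0]

```text
time: 3.9
tool_pos: [476.6, 85.1, 25.8]
tcp_rot: [3.141, 0.001, 2.892]
contact_force: [0.1, -0.3, 0.1]
grip_width: 91.8
finger_force: 0.0
```

arm_command:
  gripper: [91.8,91.8,91.8,91.8,91.8]
  dp:
    - [-0.08,0,0]
    - [-0.08,0,0]
    - [-0.08,0,0]
    - [-0.08,0,0]
    - [-0.08,0,0]
  twist: [0,0,0,0,0]

```text
time: 4.53
tool_pos: [483.9, 83.3, 25.3]
tcp_rot: [-3.141, -0.004, 2.894]
contact_force: [-6.6, 3.8, 6.2]
grip_width: 91.9
finger_force: 3.4
```

arm_command:
  gripper: [91.8,91.8,91.8,91.8,91.8]
  dp:
    - [0,0,-0.12]
    - [-0.04,0,0]
    - [-0.06,0,0]
    - [-0.06,0,0]
    - [0,0,0]
  twist: [0,0,0,0,0]

```text
time: 5.15
tool_pos: [489.1, 82.1, 28.4]
tcp_rot: [3.142, -0.001, 2.893]
contact_force: [-4.9, 3.3, 2.4]
grip_width: 91.9
finger_force: 2.4
```

arm_command:
  gripper: [91.8,91.8,91.8,91.8,91.8]
  dp:
    - [-0.06,0,0]
    - [-0.06,0,0]
    - [-0.06,0,0]
    - [-0.06,0,0]
    - [-0.06,0,0]
  twist: [0,0,0,0,0]

```text
time: 5.78
tool_pos: [495.9, 80.1, 28.4]
tcp_rot: [-3.141, -0.002, 2.893]
contact_force: [-5.6, 1.0, 3.8]
grip_width: 91.7
finger_force: 3.0
```

arm_command:
  gripper: [91.8,91.8,91.8,91.8,91.8]
  dp:
    - [-0.04,0,0]
    - [-0.04,0,0]
    - [-0.02,0,0]
    - [-0.02,0,0]
    - [0,0,0]
  twist: [0,0,0,0,0]

```text
time: 6.4
tool_pos: [498.9, 79.3, 28.4]
tcp_rot: [-3.141, -0.002, 2.893]
contact_force: [-6.1, 1.7, 2.7]
grip_width: 91.9
finger_force: 2.9
```

arm_command:
  gripper: [91.8,91.8,91.8,91.8,91.8]
  dp:
    - [-0.03,0,0]
    - [-0.02,0,0]
    - [-0.02,0,0]
    - [0,0,0]
    - [0,0,0]
  twist: [0,0,0,0,0]

```text
time: 7.02
tool_pos: [500.5, 78.9, 28.4]
tcp_rot: [-3.141, -0.002, 2.892]
contact_force: [-6.1, 1.5, 2.9]
grip_width: 91.6
finger_force: 3.0
```

arm_command:
  gripper: [91.8,91.8,91.8,91.8,91.8]
  dp:
    - [-0.02,0,0]
    - [-0.02,0,0]
    - [-0.02,0,0]
    - [0,0,0]
    - [0,0,0]
  twist: [0,0,0,0,0]

```text
time: 7.65
tool_pos: [500.5, 78.9, 28.4]
tcp_rot: [-3.141, -0.005, 2.893]
contact_force: [-10.4, 2.3, 7.9]
grip_width: 91.8
finger_force: 5.3
```

arm_command:
  gripper: [91.8,91.8,91.8,91.8,91.8]
  dp:
    - [-0.02,0,0]
    - [-0.02,0,0]
    - [0,0,0]
    - [0,0,0]
    - [0,0,0]
  twist: [0,0,0,0,0]

```text
time: 8.28
tool_pos: [500.5, 78.8, 28.4]
tcp_rot: [-3.141, -0.007, 2.893]
contact_force: [-13.4, 3.9, 9.9]
grip_width: 91.3
finger_force: 6.9
```

Run:
```python
from h import *
o=get_obs();print(o["contact_force"],o["moment"],o["tcp_rot"],o["tool_pos"])
im=capture("top")[:,:,::-1];cv2.imwrite("pics/t2.png",cv2.resize(im[145:300,220:400],None,fx=3.8,fy=3.8,interpolation=cv2.INTER_CUBIC))
```

```text
[-13.38029779   3.89042407   9.91519369] [ 0.705772    2.06248528 -0.01590265] [-3.14069261 -0.006835    2.89262944] [500.52059895  78.84051213  28.35306338]
```

arm_command:
  gripper: [91.8,91.8,91.8,91.8,91.8]
  dp:
    - [0.2,0,0]
    - [0.6,0,0]
    - [1.0,0,-0.2]
    - [0.4,0,-1.0]
    - [0,0,-1.0]
  twist: [0,0,0,0,0]

```text
time: 8.95
tool_pos: [450.7, 91.7, 84.2]
tcp_rot: [3.141, 0.001, 2.893]
contact_force: [0.9, -0.2, -0.2]
grip_width: 91.7
finger_force: 0.0
```

```bash
cat >> h.py <<'E'
AX=np.array([651.6,44.2])
def fing(az,psi,r=32):   # TCP xy so that the -y finger sits at azimuth az (deg)
    a=np.radians(az);return AX+r*np.array([np.cos(a),np.sin(a)])+55.4*np.array([np.sin(psi),-np.cos(psi)])
def rows(poses,p0,psi0):  # poses: (x,y,z,psi) -> rows in tool units
    out=[];p0=np.array(p0,float)
    for q in poses:
        q=np.array(q,float);d=(q[:3]-p0);c,s=np.cos(psi0),np.sin(psi0)
        v=np.array([c*d[0]+s*d[1],s*d[0]-c*d[1],-d[2]])/25
        out.append((np.round(v,2).tolist(),round(np.degrees(psi0-q[3])/5,2)))
        p0,psi0=q[:3],q[3]
    return out
E
python3 - <<'E'
from h import *
o=get_obs();p=o["tool_pos"];psi=o["tcp_rot"][2];print(p,psi)
g=fing(318,4.62);print(g)
ps=[]
for i in range(1,21):
    z=min(245,p[2]+24.*i);f=np.clip((i-5)/14,0,1);xy=p[:2]+(g-p[:2])*f
    ps.append([*xy,z,psi+(4.62-psi)*i/20])
r=rows(ps,p,psi)
for k in range(0,20,5):print([a for a,b in r[k:k+5]],[b for a,b in r[k:k+5]])
print(cv2.imwrite("pics/t3.png",cv2.resize(capture("top")[145:300,220:400,::-1],None,fx=3.8,fy=3.8,interpolation=cv2.INTER_CUBIC)))
E
```

```text
[450.73019417  91.70643945  84.22130321] 2.892939919483643
[620.21690583  27.89889175]
[[0.0, 0.0, -0.96], [0.0, 0.0, -0.96], [0.0, 0.0, -0.96], [-0.0, 0.0, -0.96], [-0.0, 0.0, -0.96]] [np.float64(-0.99), np.float64(-0.99), np.float64(-0.99), np.float64(-0.99), np.float64(-0.99)]
[[-0.44, -0.27, -0.96], [-0.42, -0.3, -0.67], [-0.39, -0.34, -0.0], [-0.36, -0.37, -0.0], [-0.33, -0.4, -0.0]] [np.float64(-0.99), np.float64(-0.99), np.float64(-0.99), np.float64(-0.99), np.float64(-0.99)]
[[-0.29, -0.43, -0.0], [-0.25, -0.45, -0.0], [-0.21, -0.47, -0.0], [-0.17, -0.49, -0.0], [-0.13, -0.5, -0.0]] [np.float64(-0.99), np.float64(-0.99), np.float64(-0.99), np.float64(-0.99), np.float64(-0.99)]
[[-0.08, -0.51, -0.0], [-0.04, -0.52, -0.0], [0.0, -0.52, -0.0], [0.05, -0.52, -0.0], [-0.0, 0.0, -0.0]] [np.float64(-0.99), np.float64(-0.99), np.float64(-0.99), np.float64(-0.99), np.float64(-0.99)]
True
```

View pics/t3.png

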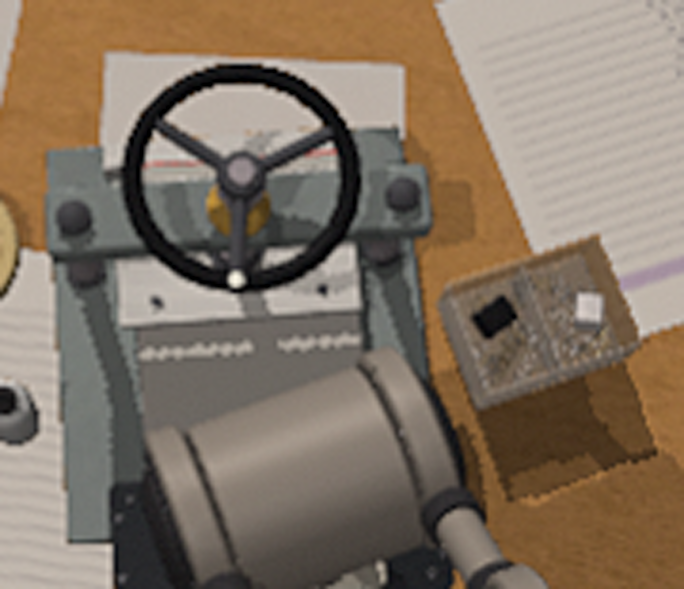

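The top view now shows the red spine line from (140,164) to (335,152), right at the stop and parallel to it. The wheel is unmoved, with its dot at (236,279). On to the wheel.

arm_command:
  gripper: [91.8,91.8,91.8,91.8,91.8]
  dp:
    - [0,0,-0.96]
    - [0,0,-0.96]
    - [0,0,-0.96]
    - [0,0,-0.96]
    - [0,0,-0.96]
  twist: [-0.99,-0.99,-0.99,-0.99,-0.99]

```text
time: 9.62
tool_pos: [451.5, 91.5, 204.3]
tcp_rot: [-3.141, 0.002, -2.956]
contact_force: [0.4, 0.4, -0.2]
grip_width: 92.0
finger_force: 0.0
```

arm_command:
  gripper: [91.8,91.8,91.8,91.8,91.8]
  dp:
    - [-0.44,-0.27,-0.96]
    - [-0.42,-0.3,-0.67]
    - [-0.39,-0.34,0]
    - [-0.36,-0.37,0]
    - [-0.33,-0.4,0]
  twist: [-0.99,-0.99,-0.99,-0.99,-0.99]

```text
time: 10.25
tool_pos: [512.4, 68.6, 244.2]
tcp_rot: [-3.14, 0.002, -2.524]
contact_force: [0.3, -0.4, 0.4]
grip_width: 91.7
finger_force: 0.0
```

arm_command:
  gripper: [91.8,91.8,91.8,91.8,91.8]
  dp:
    - [-0.29,-0.43,0]
    - [-0.25,-0.45,0]
    - [-0.21,-0.47,0]
    - [-0.17,-0.49,0]
    - [-0.13,-0.5,0]
  twist: [-0.99,-0.99,-0.99,-0.99,-0.99]

```text
time: 10.88
tool_pos: [572.8, 45.7, 244.0]
tcp_rot: [-3.14, 0.001, -2.092]
contact_force: [-0.1, 0.0, 0.3]
grip_width: 91.8
finger_force: 0.0
```

arm_command:
  gripper: [91.8,91.8,91.8,91.8,91.8]
  dp:
    - [-0.08,-0.51,0]
    - [-0.04,-0.52,0]
    - [0,-0.52,0]
    - [0.05,-0.52,0]
    - [0,0,0]
  twist: [-0.99,-0.99,-0.99,-0.99,-0.99]

```text
time: 11.5
tool_pos: [622.1, 32.5, 243.5]
tcp_rot: [-3.139, -0.007, -1.673]
contact_force: [0.7, 0.6, -0.1]
grip_width: 91.6
finger_force: 0.0
```

Run:
```python
from h import *
o=get_obs();p=o["tool_pos"];psi=o["tcp_rot"][2]%(2*np.pi);print(p,psi,o["joint_positions"],fing(318,psi)-p[:2])
C=cam("wrist",o);im=capture("wrist")[:,:,::-1].copy()
a=np.radians(np.arange(0,360,30));
for X in np.c_[AX[0]+64*np.cos(a),AX[1]+64*np.sin(a),np.full(12,213.5)]:
    u=proj(C,X)[0]
    if abs(u).max()<900:cv2.circle(im,tuple(int(v) for v in u),3,(0,0,255),1)
print(proj(C,[*AX,217]))
cv2.imwrite("pics/w4.png",im)
```

```text
[622.05585375  32.53077158 243.54758838] 4.610305731645114 [-0.06709877  0.51479288  1.20374869 -0.00710466  1.42108745 -3.10556309] [-1.78680851 -4.09735639]
[[237.98001588 273.98675151]]
```

View pics/w4.png

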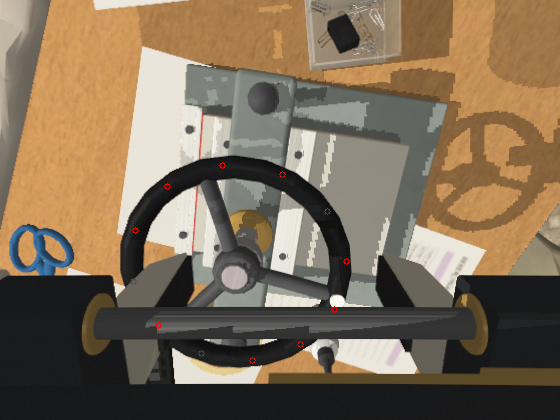

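The wrist view shows the wheel with the projected rim dots lying on the rim, the hub at (235,275) and the white dot at (338,300). Joint 6 is at its end, so I'll take a smaller yaw and work behind the marked spoke.

```bash
cat >> h.py <<'E'
def show(r):
    for k in range(0,len(r),5):print([a for a,b in r[k:k+5]],[float(b) for a,b in r[k:k+5]])
E
python3 - <<'E'
from h import *
o=get_obs();p=o["tool_pos"];psi=o["tcp_rot"][2]%(2*np.pi)
g=fing(198,4.5)
show(rows([[*(p[:2]+(g-p[:2])*min(1,i/4)),p[2],psi+(4.5-psi)*min(1,i/4)] for i in range(1,6)],p,psi));print(g)
print("orbit")
show(rows([[*fing(198-2*i,4.5),188,4.5] for i in range(1,31)],[*g,188],4.5))
E
```

```text
[[-0.06, 0.56, -0.0], [-0.05, 0.56, -0.0], [-0.03, 0.56, -0.0], [-0.02, 0.56, -0.0], [-0.0, 0.0, -0.0]] [0.31, 0.31, 0.31, 0.31, 0.0]
[567.01102296  45.98954347]
orbit
[[-0.04, 0.02, -0.0], [-0.04, 0.02, -0.0], [-0.04, 0.02, -0.0], [-0.04, 0.02, -0.0], [-0.04, 0.02, -0.0]] [0.0, 0.0, 0.0, 0.0, 0.0]
[[-0.04, 0.01, -0.0], [-0.04, 0.01, -0.0], [-0.04, 0.01, -0.0], [-0.04, 0.01, -0.0], [-0.04, 0.01, -0.0]] [0.0, 0.0, 0.0, 0.0, 0.0]
[[-0.04, 0.01, -0.0], [-0.04, 0.01, -0.0], [-0.04, 0.0, -0.0], [-0.04, 0.0, -0.0], [-0.04, 0.0, -0.0]] [0.0, 0.0, 0.0, 0.0, 0.0]
[[-0.04, -0.0, -0.0], [-0.04, -0.0, -0.0], [-0.04, -0.0, -0.0], [-0.04, -0.01, -0.0], [-0.04, -0.01, -0.0]] [0.0, 0.0, 0.0, 0.0, 0.0]
[[-0.04, -0.01, -0.0], [-0.04, -0.01, -0.0], [-0.04, -0.01, -0.0], [-0.04, -0.01, -0.0], [-0.04, -0.01, -0.0]] [0.0, 0.0, 0.0, 0.0, 0.0]
[[-0.04, -0.02, -0.0], [-0.04, -0.02, -0.0], [-0.04, -0.02, -0.0], [-0.04, -0.02, -0.0], [-0.04, -0.02, -0.0]] [0.0, 0.0, 0.0, 0.0, 0.0]
```

arm_command:
  gripper: [91.8,91.8,91.8,91.8,91.8]
  dp:
    - [-0.06,0.56,0]
    - [-0.05,0.56,0]
    - [-0.03,0.56,0]
    - [-0.02,0.56,0]
    - [0,0,0]
  twist: [0.31,0.31,0.31,0.31,0]

```text
time: 12.18
tool_pos: [565.7, 45.6, 244.4]
tcp_rot: [-3.139, -0.006, -1.781]
contact_force: [0.6, 0.4, 0.0]
grip_width: 91.6
finger_force: 0.0
```

Run:
```python
from h import *
o=get_obs();p=o["tool_pos"];psi=o["tcp_rot"][2]%(2*np.pi);g=fing(198,psi);print(p,psi,o["joint_positions"][5])
show(rows([[*g,p[2],psi],[*g,188,psi]],p,psi))
```

```text
[565.67619972  45.64335741 244.3689126 ] 4.502606635415939 -2.9812915610929633
[[-0.02, -0.05, -0.0], [-0.0, 0.0, 2.25]] [0.0, 0.0]
```

Go down, then start the orbit.

arm_command:
  gripper: [91.8,91.8,91.8,91.8,91.8]
  dp:
    - [-0.02,-0.05,0.4]
    - [0,0,0.6]
    - [0,0,0.6]
    - [0,0,0.65]
    - [0,0,0]
  twist: [0,0,0,0,0]

```text
time: 12.8
tool_pos: [566.0, 45.6, 185.7]
tcp_rot: [3.139, -0.007, -1.781]
contact_force: [0.5, 0.2, -0.1]
grip_width: 92.0
finger_force: 0.0
```

arm_command:
  gripper: [91.8,91.8,91.8,91.8,91.8]
  dp:
    - [-0.04,0.02,0]
    - [-0.04,0.02,0]
    - [-0.04,0.02,0]
    - [-0.04,0.02,0]
    - [-0.04,0.02,0]
  twist: [0,0,0,0,0]

```text
time: 13.42
tool_pos: [565.5, 51.1, 187.9]
tcp_rot: [-3.14, -0.006, -1.781]
contact_force: [-0.4, -0.5, 0.0]
grip_width: 92.2
finger_force: 0.0
```

arm_command:
  gripper: [91.8,91.8,91.8,91.8,91.8]
  dp:
    - [-0.043,0.013,0]
    - [-0.043,0.013,0]
    - [-0.043,0.013,0]
    - [-0.043,0.012,0]
    - [-0.043,0.01,0]
  twist: [0,0,0,0,0]

```text
time: 14.05
tool_pos: [565.2, 56.5, 187.8]
tcp_rot: [-3.141, -0.006, -1.781]
contact_force: [-0.1, -0.0, 0.4]
grip_width: 92.1
finger_force: 0.3
```

arm_command:
  gripper: [91.8,91.8,91.8,91.8,91.8]
  dp:
    - [-0.045,0.007,0]
    - [-0.045,0.006,0]
    - [-0.045,0.004,0]
    - [-0.045,0.003,0]
    - [-0.045,0.001,0]
  twist: [0,0,0,0,0]

```text
time: 14.68
tool_pos: [565.8, 62.2, 187.8]
tcp_rot: [-3.141, -0.006, -1.781]
contact_force: [0.6, -1.1, 0.1]
grip_width: 91.7
finger_force: 0.3
```

arm_command:
  gripper: [91.8,91.8,91.8,91.8,91.8]
  dp:
    - [-0.045,0,0]
    - [-0.045,-0.002,0]
    - [-0.045,-0.003,0]
    - [-0.045,-0.005,0]
    - [-0.045,-0.006,0]
  twist: [0,0,0,0,0]

```text
time: 15.3
tool_pos: [567.4, 67.7, 187.7]
tcp_rot: [-3.141, -0.006, -1.781]
contact_force: [-0.2, -0.6, -0.2]
grip_width: 91.7
finger_force: 0.3
```

```bash
sed -i 's/np.round(v,2)/np.round(v,3)/' h.py
cat >> h.py <<'E'
def where():
    o=get_obs();p=o["tool_pos"];psi=o["tcp_rot"][2]
    f=p[:2]-55.4*np.array([np.sin(psi),-np.cos(psi)])-AX
    az=np.degrees(np.arctan2(f[1],f[0]))
    print("t",round(o["time"],2),"az",az,"r",np.hypot(*f),"z",p[2],"psi",psi,"q6",o["joint_positions"][5],o["contact_force"].round(1))
    return p,psi,az
E
python3 - <<'E'
from h import *
p,psi,az=where()
show(rows([[*fing(az-2*i,psi),188,psi] for i in range(1,26)],p,psi))
E
```

```text
t 15.3 az 158.33483121318397 r 32.28810574019219 z 187.72097664248892 psi -1.7806919859064079 q6 -2.9412967021064365 [-0.2 -0.6 -0.2]
[[-0.042, -0.02, -0.011], [-0.044, -0.01, -0.0], [-0.043, -0.011, -0.0], [-0.043, -0.013, -0.0], [-0.042, -0.014, -0.0]] [0.0, 0.0, 0.0, 0.0, 0.0]
[[-0.042, -0.016, -0.0], [-0.041, -0.017, -0.0], [-0.041, -0.019, -0.0], [-0.04, -0.02, -0.0], [-0.039, -0.021, -0.0]] [0.0, 0.0, 0.0, 0.0, 0.0]
[[-0.038, -0.023, -0.0], [-0.038, -0.024, -0.0], [-0.037, -0.025, -0.0], [-0.036, -0.027, -0.0], [-0.035, -0.028, -0.0]] [0.0, 0.0, 0.0, 0.0, 0.0]
[[-0.034, -0.029, -0.0], [-0.033, -0.03, -0.0], [-0.032, -0.031, -0.0], [-0.031, -0.032, -0.0], [-0.03, -0.034, -0.0]] [0.0, 0.0, 0.0, 0.0, 0.0]
[[-0.028, -0.035, -0.0], [-0.027, -0.036, -0.0], [-0.026, -0.036, -0.0], [-0.025, -0.037, -0.0], [-0.023, -0.038, -0.0]] [0.0, 0.0, 0.0, 0.0, 0.0]
```

arm_command:
  gripper: [91.8,91.8,91.8,91.8,91.8]
  dp:
    - [-0.044,-0.01,0]
    - [-0.044,-0.01,0]
    - [-0.043,-0.011,0]
    - [-0.043,-0.013,0]
    - [-0.042,-0.014,0]
  twist: [0,0,0,0,0]

```text
time: 15.92
tool_pos: [570.0, 72.7, 187.7]
tcp_rot: [-3.141, -0.006, -1.781]
contact_force: [-1.4, -0.4, 0.5]
grip_width: 91.7
finger_force: 0.3
```

arm_command:
  gripper: [91.8,91.8,91.8,91.8,91.8]
  dp:
    - [-0.042,-0.016,0]
    - [-0.041,-0.017,0]
    - [-0.041,-0.019,0]
    - [-0.04,-0.02,0]
    - [-0.039,-0.021,0]
  twist: [0,0,0,0,0]

```text
time: 16.55
tool_pos: [573.3, 77.1, 187.7]
tcp_rot: [-3.141, -0.006, -1.781]
contact_force: [-1.0, -0.1, -0.0]
grip_width: 91.9
finger_force: 0.3
```

arm_command:
  gripper: [91.8,91.8,91.8,91.8,91.8]
  dp:
    - [-0.038,-0.023,0]
    - [-0.038,-0.024,0]
    - [-0.037,-0.025,0]
    - [-0.036,-0.027,0]
    - [-0.035,-0.028,0]
  twist: [0,0,0,0,0]

```text
time: 17.18
tool_pos: [577.4, 80.9, 187.6]
tcp_rot: [-3.141, -0.006, -1.781]
contact_force: [0.7, -1.5, 0.2]
grip_width: 91.8
finger_force: 0.3
```

arm_command:
  gripper: [91.8,91.8,91.8,91.8,91.8]
  dp:
    - [-0.034,-0.029,0]
    - [-0.033,-0.03,0]
    - [-0.032,-0.031,0]
    - [-0.031,-0.032,0]
    - [-0.03,-0.034,0]
  twist: [0,0,0,0,0]

```text
time: 17.8
tool_pos: [582.0, 84.0, 187.6]
tcp_rot: [-3.141, -0.006, -1.781]
contact_force: [-1.4, -1.2, 0.1]
grip_width: 91.3
finger_force: 0.2
```

arm_command:
  gripper: [91.8,91.8,91.8,91.8,91.8]
  dp:
    - [-0.028,-0.035,0]
    - [-0.027,-0.036,0]
    - [-0.026,-0.036,0]
    - [-0.025,-0.037,0]
    - [-0.023,-0.038,0]
  twist: [0,0,0,0,0]

```text
time: 18.42
tool_pos: [587.2, 86.2, 187.6]
tcp_rot: [-3.141, -0.006, -1.781]
contact_force: [-0.3, -0.4, -0.2]
grip_width: 92.1
finger_force: 0.2
```

Run:
```python
from h import *
p,psi,az=where()
show(rows([[*fing(az-2*i,psi),188,psi] for i in range(1,26)],p,psi))
```

```text
t 18.43 az 108.57124251830257 r 32.165833726879164 z 187.60414575753953 psi -1.7807139689838942 q6 -2.909523589401448 [-0.3 -0.4 -0.2]
[[-0.016, -0.042, -0.016], [-0.021, -0.04, -0.0], [-0.019, -0.04, -0.0], [-0.018, -0.041, -0.0], [-0.016, -0.042, -0.0]] [0.0, 0.0, 0.0, 0.0, 0.0]
[[-0.015, -0.042, -0.0], [-0.014, -0.043, -0.0], [-0.012, -0.043, -0.0], [-0.011, -0.043, -0.0], [-0.009, -0.044, -0.0]] [0.0, 0.0, 0.0, 0.0, 0.0]
[[-0.007, -0.044, -0.0], [-0.006, -0.044, -0.0], [-0.004, -0.044, -0.0], [-0.003, -0.045, -0.0], [-0.001, -0.045, -0.0]] [0.0, 0.0, 0.0, 0.0, 0.0]
[[0.0, -0.045, -0.0], [0.002, -0.045, -0.0], [0.003, -0.045, -0.0], [0.005, -0.044, -0.0], [0.007, -0.044, -0.0]] [0.0, 0.0, 0.0, 0.0, 0.0]
[[0.008, -0.044, -0.0], [0.01, -0.044, -0.0], [0.011, -0.043, -0.0], [0.013, -0.043, -0.0], [0.014, -0.042, -0.0]] [0.0, 0.0, 0.0, 0.0, 0.0]
```

arm_command:
  gripper: [91.8,91.8,91.8,91.8,91.8]
  dp:
    - [-0.022,-0.039,0]
    - [-0.021,-0.04,0]
    - [-0.019,-0.04,0]
    - [-0.018,-0.041,0]
    - [-0.016,-0.042,0]
  twist: [0,0,0,0,0]

```text
time: 19.05
tool_pos: [592.6, 87.5, 187.6]
tcp_rot: [-3.141, -0.006, -1.781]
contact_force: [-0.6, -0.7, 0.5]
grip_width: 91.9
finger_force: 0.2
```

arm_command:
  gripper: [91.8,91.8,91.8,91.8,91.8]
  dp:
    - [-0.015,-0.042,0]
    - [-0.014,-0.043,0]
    - [-0.012,-0.043,0]
    - [-0.011,-0.043,0]
    - [-0.009,-0.044,0]
  twist: [0,0,0,0,0]

```text
time: 19.68
tool_pos: [598.1, 87.9, 187.6]
tcp_rot: [-3.141, -0.006, -1.781]
contact_force: [-0.9, -0.6, -0.5]
grip_width: 91.9
finger_force: 0.5
```

arm_command:
  gripper: [91.8,91.8,91.8,91.8,91.8]
  dp:
    - [-0.007,-0.044,0]
    - [-0.006,-0.044,0]
    - [-0.004,-0.044,0]
    - [-0.003,-0.045,0]
    - [-0.001,-0.045,0]
  twist: [0,0,0,0,0]

```text
time: 20.3
tool_pos: [603.7, 87.2, 187.6]
tcp_rot: [-3.141, -0.006, -1.781]
contact_force: [-1.2, 0.4, -0.6]
grip_width: 92.0
finger_force: 0.4
```

arm_command:
  gripper: [91.8,91.8,91.8,91.8,91.8]
  dp:
    - [0,-0.045,0]
    - [0.002,-0.045,0]
    - [0.003,-0.045,0]
    - [0.005,-0.044,0]
    - [0.007,-0.044,0]
  twist: [0,0,0,0,0]

```text
time: 20.92
tool_pos: [609.1, 85.6, 187.6]
tcp_rot: [-3.141, -0.006, -1.781]
contact_force: [-0.1, 0.4, 0.9]
grip_width: 91.8
finger_force: 0.4
```

arm_command:
  gripper: [91.8,91.8,91.8,91.8,91.8]
  dp:
    - [0.008,-0.044,0]
    - [0.01,-0.044,0]
    - [0.011,-0.043,0]
    - [0.013,-0.043,0]
    - [0.014,-0.042,0]
  twist: [0,0,0,0,0]

```text
time: 21.55
tool_pos: [614.1, 83.1, 187.6]
tcp_rot: [-3.141, -0.006, -1.781]
contact_force: [-1.4, -0.6, -0.6]
grip_width: 91.8
finger_force: 0.4
```

Run:
```python
from h import *
p,psi,az=where()
im=capture("top")[:,:,::-1];cv2.imwrite("pics/t5.png",cv2.resize(im[100:300,200:400],None,fx=3,fy=3,interpolation=cv2.INTER_CUBIC))
```

```text
t 21.55 az 58.658242277178594 r 32.05580918322976 z 187.59091018654752 psi -1.7807532362269154 q6 -2.9156461293556206 [-1.4 -0.6 -0.6]
```

View pics/t5.png

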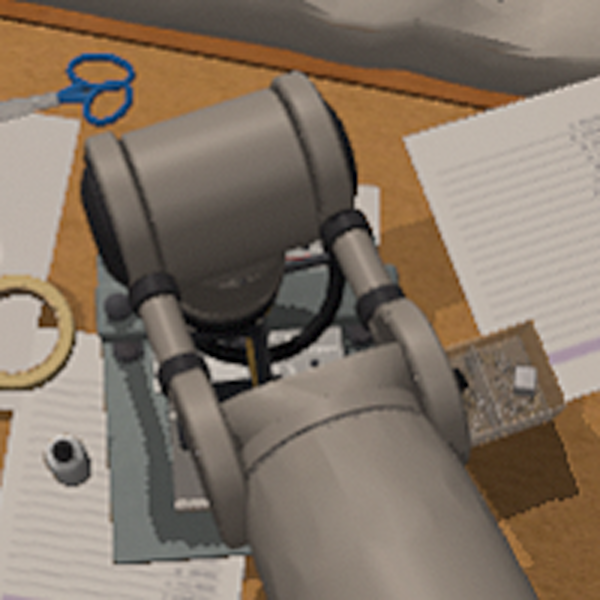

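The top view shows the arm covering the wheel. The dot is no longer at the front, so the wheel has turned. I'll hop back one spoke, moving without twist.

```bash
cat >> h.py <<'E'
def hop(p,psi,az,to,z=188):
    a=fing(az+4,psi);b=fing(to,psi)
    P=[[*a,z,psi],[*a,z+20,psi],[*a,z+40,psi]]+[[*(a+(b-a)*i/4),z+40,psi] for i in(1,2,3,4)]+[[*b,z+20,psi],[*b,z,psi],[*b,z,psi]]
    show(rows(P,p,psi));print("orbit")
    show(rows([[*fing(to-2*i,psi),z,psi] for i in range(1,31)],[*b,z],psi))
E
python3 - <<'E'
from h import *
p,psi,az=where();hop(p,psi,az,192)
E
```

```text
t 21.6 az 58.3548746942166 r 32.01853001510184 z 187.63693649074233 psi -1.7807744643319408 q6 -2.9157416086704364 [-0.2 -0.5 -0. ]
[[-0.026, 0.085, -0.015], [-0.0, 0.0, -0.8], [-0.0, 0.0, -0.8], [0.439, 0.378, -0.0], [0.439, 0.378, -0.0]] [0.0, 0.0, 0.0, 0.0, 0.0]
[[0.439, 0.378, -0.0], [0.439, 0.378, -0.0], [-0.0, 0.0, 0.8], [-0.0, 0.0, 0.8], [-0.0, 0.0, -0.0]] [0.0, 0.0, 0.0, 0.0, 0.0]
orbit
[[-0.041, 0.017, -0.0], [-0.042, 0.016, -0.0], [-0.042, 0.015, -0.0], [-0.043, 0.013, -0.0], [-0.043, 0.012, -0.0]] [0.0, 0.0, 0.0, 0.0, 0.0]
[[-0.044, 0.01, -0.0], [-0.044, 0.009, -0.0], [-0.044, 0.007, -0.0], [-0.044, 0.005, -0.0], [-0.045, 0.004, -0.0]] [0.0, 0.0, 0.0, 0.0, 0.0]
[[-0.045, 0.002, -0.0], [-0.045, 0.001, -0.0], [-0.045, -0.001, -0.0], [-0.045, -0.002, -0.0], [-0.045, -0.004, -0.0]] [0.0, 0.0, 0.0, 0.0, 0.0]
[[-0.044, -0.005, -0.0], [-0.044, -0.007, -0.0], [-0.044, -0.009, -0.0], [-0.044, -0.01, -0.0], [-0.043, -0.012, -0.0]] [0.0, 0.0, 0.0, 0.0, 0.0]
[[-0.043, -0.013, -0.0], [-0.042, -0.015, -0.0], [-0.042, -0.016, -0.0], [-0.041, -0.017, -0.0], [-0.041, -0.019, -0.0]] [0.0, 0.0, 0.0, 0.0, 0.0]
[[-0.04, -0.02, -0.0], [-0.039, -0.022, -0.0], [-0.038, -0.023, -0.0], [-0.037, -0.024, -0.0], [-0.037, -0.026, -0.0]] [0.0, 0.0, 0.0, 0.0, 0.0]
```

arm_command:
  gripper: [91.8,91.8,91.8,91.8,91.8]
  dp:
    - [-0.026,0.085,0]
    - [0,0,-0.8]
    - [0,0,-0.8]
    - [0.439,0.378,0]
    - [0.439,0.378,0]
  twist: [0,0,0,0,0]

```text
time: 22.22
tool_pos: [588.9, 66.8, 228.0]
tcp_rot: [-3.14, -0.006, -1.78]
contact_force: [0.3, 0.5, 0.1]
grip_width: 91.9
finger_force: 0.0
```

arm_command:
  gripper: [91.8,91.8,91.8,91.8,91.8]
  dp:
    - [0.439,0.378,0]
    - [0.439,0.378,0]
    - [0,0,0.4]
    - [0,0,0.6]
    - [0,0,0.6]
  twist: [0,0,0,0,0]

```text
time: 22.85
tool_pos: [565.9, 49.4, 186.2]
tcp_rot: [-3.142, -0.006, -1.78]
contact_force: [0.1, 0.3, -0.4]
grip_width: 92.1
finger_force: 0.0
```

arm_command:
  gripper: [91.8,91.8,91.8,91.8,91.8]
  dp:
    - [-0.041,0.017,0]
    - [-0.042,0.016,0]
    - [-0.042,0.015,0]
    - [-0.043,0.013,0]
    - [-0.043,0.012,0]
  twist: [0,0,0,0,0]

```text
time: 23.48
tool_pos: [565.3, 54.8, 188.1]
tcp_rot: [-3.14, -0.006, -1.781]
contact_force: [-0.0, 0.4, 0.0]
grip_width: 92.1
finger_force: 0.0
```

arm_command:
  gripper: [91.8,91.8,91.8,91.8,91.8]
  dp:
    - [-0.044,0.01,0]
    - [-0.044,0.009,0]
    - [-0.044,0.007,0]
    - [-0.044,0.005,0]
    - [-0.045,0.004,0]
  twist: [0,0,0,0,0]

```text
time: 24.1
tool_pos: [565.6, 60.4, 187.8]
tcp_rot: [-3.141, -0.006, -1.781]
contact_force: [0.6, -0.0, -0.1]
grip_width: 91.6
finger_force: 0.0
```

arm_command:
  gripper: [91.8,91.8,91.8,91.8,91.8]
  dp:
    - [-0.045,0.002,0]
    - [-0.045,0.001,0]
    - [-0.045,-0.001,0]
    - [-0.045,-0.002,0]
    - [-0.045,-0.004,0]
  twist: [0,0,0,0,0]

```text
time: 24.72
tool_pos: [566.9, 65.8, 187.7]
tcp_rot: [-3.141, -0.006, -1.781]
contact_force: [0.4, -0.7, -0.0]
grip_width: 91.8
finger_force: 0.3
```

arm_command:
  gripper: [91.8,91.8,91.8,91.8,91.8]
  dp:
    - [-0.044,-0.005,0]
    - [-0.044,-0.007,0]
    - [-0.044,-0.009,0]
    - [-0.044,-0.01,0]
    - [-0.043,-0.012,0]
  twist: [0,0,0,0,0]

```text
time: 25.35
tool_pos: [569.0, 71.0, 187.7]
tcp_rot: [-3.141, -0.006, -1.781]
contact_force: [0.2, -0.3, -0.4]
grip_width: 91.7
finger_force: 0.3
```

arm_command:
  gripper: [91.8,91.8,91.8,91.8,91.8]
  dp:
    - [-0.043,-0.013,0]
    - [-0.042,-0.015,0]
    - [-0.042,-0.016,0]
    - [-0.041,-0.017,0]
    - [-0.041,-0.019,0]
  twist: [0,0,0,0,0]

```text
time: 25.98
tool_pos: [572.1, 75.7, 187.6]
tcp_rot: [-3.141, -0.006, -1.781]
contact_force: [0.4, 0.1, 0.0]
grip_width: 91.5
finger_force: 0.3
```

Run:
```python
from h import *
p,psi,az=where()
show(rows([[*fing(az-2*i,psi),p[2],psi] for i in range(1,41)],[*fing(az,psi),p[2]],psi))
```

```text
t 25.98 az 141.79496088419788 r 32.238995237235066 z 187.6297900190635 psi -1.7807090759793347 q6 -2.9272565245715234 [0.4 0.1 0. ]
[[-0.04, -0.02, -0.0], [-0.039, -0.022, -0.0], [-0.038, -0.023, -0.0], [-0.037, -0.024, -0.0], [-0.037, -0.026, -0.0]] [0.0, 0.0, 0.0, 0.0, 0.0]
[[-0.036, -0.027, -0.0], [-0.035, -0.028, -0.0], [-0.034, -0.029, -0.0], [-0.033, -0.031, -0.0], [-0.031, -0.032, -0.0]] [0.0, 0.0, 0.0, 0.0, 0.0]
[[-0.03, -0.033, -0.0], [-0.029, -0.034, -0.0], [-0.028, -0.035, -0.0], [-0.027, -0.036, -0.0], [-0.026, -0.037, -0.0]] [0.0, 0.0, 0.0, 0.0, 0.0]
[[-0.024, -0.038, -0.0], [-0.023, -0.038, -0.0], [-0.022, -0.039, -0.0], [-0.02, -0.04, -0.0], [-0.019, -0.041, -0.0]] [0.0, 0.0, 0.0, 0.0, 0.0]
[[-0.017, -0.041, -0.0], [-0.016, -0.042, -0.0], [-0.014, -0.042, -0.0], [-0.013, -0.043, -0.0], [-0.011, -0.043, -0.0]] [0.0, 0.0, 0.0, 0.0, 0.0]
[[-0.01, -0.044, -0.0], [-0.008, -0.044, -0.0], [-0.007, -0.044, -0.0], [-0.005, -0.044, -0.0], [-0.004, -0.045, -0.0]] [0.0, 0.0, 0.0, 0.0, 0.0]
[[-0.002, -0.045, -0.0], [-0.001, -0.045, -0.0], [0.001, -0.045, -0.0], [0.002, -0.045, -0.0], [0.004, -0.044, -0.0]] [0.0, 0.0, 0.0, 0.0, 0.0]
[[0.006, -0.044, -0.0], [0.007, -0.044, -0.0], [0.009, -0.044, -0.0], [0.01, -0.044, -0.0], [0.012, -0.043, -0.0]] [0.0, 0.0, 0.0, 0.0, 0.0]
```

arm_command:
  gripper: [91.8,91.8,91.8,91.8,91.8]
  dp:
    - [-0.04,-0.02,0]
    - [-0.039,-0.022,0]
    - [-0.038,-0.023,0]
    - [-0.037,-0.024,0]
    - [-0.037,-0.026,0]
  twist: [0,0,0,0,0]

```text
time: 26.6
tool_pos: [575.9, 79.7, 187.6]
tcp_rot: [-3.141, -0.006, -1.781]
contact_force: [-0.8, -1.0, 0.6]
grip_width: 91.9
finger_force: 0.3
```

arm_command:
  gripper: [91.8,91.8,91.8,91.8,91.8]
  dp:
    - [-0.036,-0.027,0]
    - [-0.035,-0.028,0]
    - [-0.034,-0.029,0]
    - [-0.033,-0.031,0]
    - [-0.031,-0.032,0]
  twist: [0,0,0,0,0]

```text
time: 27.22
tool_pos: [580.4, 83.1, 187.6]
tcp_rot: [-3.141, -0.006, -1.781]
contact_force: [-1.3, -0.3, -0.4]
grip_width: 91.8
finger_force: 0.2
```

arm_command:
  gripper: [91.8,91.8,91.8,91.8,91.8]
  dp:
    - [-0.03,-0.033,0]
    - [-0.029,-0.034,0]
    - [-0.028,-0.035,0]
    - [-0.027,-0.036,0]
    - [-0.026,-0.037,0]
  twist: [0,0,0,0,0]

```text
time: 27.85
tool_pos: [585.4, 85.6, 187.6]
tcp_rot: [-3.141, -0.006, -1.781]
contact_force: [-0.6, -0.4, -0.2]
grip_width: 91.7
finger_force: 0.2
```

arm_command:
  gripper: [91.8,91.8,91.8,91.8,91.8]
  dp:
    - [-0.024,-0.038,0]
    - [-0.023,-0.038,0]
    - [-0.022,-0.039,0]
    - [-0.02,-0.04,0]
    - [-0.019,-0.041,0]
  twist: [0,0,0,0,0]

```text
time: 28.48
tool_pos: [590.8, 87.2, 187.6]
tcp_rot: [-3.141, -0.006, -1.781]
contact_force: [-0.1, -0.3, 0.2]
grip_width: 91.7
finger_force: 0.2
```

arm_command:
  gripper: [91.8,91.8,91.8,91.8,91.8]
  dp:
    - [-0.017,-0.041,0]
    - [-0.016,-0.042,0]
    - [-0.014,-0.042,0]
    - [-0.013,-0.043,0]
    - [-0.011,-0.043,0]
  twist: [0,0,0,0,0]

```text
time: 29.1
tool_pos: [596.2, 87.8, 187.6]
tcp_rot: [-3.141, -0.006, -1.781]
contact_force: [-1.4, 0.4, 0.5]
grip_width: 92.0
finger_force: 0.5
```

arm_command:
  gripper: [91.8,91.8,91.8,91.8,91.8]
  dp:
    - [-0.01,-0.044,0]
    - [-0.008,-0.044,0]
    - [-0.007,-0.044,0]
    - [-0.005,-0.044,0]
    - [-0.004,-0.045,0]
  twist: [0,0,0,0,0]

```text
time: 29.72
tool_pos: [601.9, 87.5, 187.6]
tcp_rot: [-3.141, -0.006, -1.781]
contact_force: [-1.7, 1.0, -0.0]
grip_width: 91.6
finger_force: 0.4
```

arm_command:
  gripper: [91.8,91.8,91.8,91.8,91.8]
  dp:
    - [-0.002,-0.045,0]
    - [-0.001,-0.045,0]
    - [0.001,-0.045,0]
    - [0.002,-0.045,0]
    - [0.004,-0.044,0]
  twist: [0,0,0,0,0]

```text
time: 30.35
tool_pos: [607.4, 86.2, 187.6]
tcp_rot: [-3.141, -0.006, -1.781]
contact_force: [-0.7, -0.4, 0.5]
grip_width: 91.8
finger_force: 0.4
```

arm_command:
  gripper: [91.8,91.8,91.8,91.8,91.8]
  dp:
    - [0.006,-0.044,0]
    - [0.007,-0.044,0]
    - [0.009,-0.044,0]
    - [0.01,-0.044,0]
    - [0.012,-0.043,0]
  twist: [0,0,0,0,0]

```text
time: 30.98
tool_pos: [612.5, 84.0, 187.6]
tcp_rot: [-3.141, -0.006, -1.781]
contact_force: [-1.9, 0.6, 0.8]
grip_width: 91.7
finger_force: 0.4
```

Run:
```python
from h import *
p,psi,az=where();hop(p,psi,az,194)
```

```text
t 30.98 az 61.90501652839232 r 32.01313781378441 z 187.57588328045384 psi -1.7806528040984746 q6 -2.9142550809599355 [-1.9  0.6  0.8]
[[-0.021, 0.087, -0.017], [-0.0, 0.0, -0.8], [-0.0, 0.0, -0.8], [0.453, 0.354, -0.0], [0.453, 0.354, -0.0]] [0.0, 0.0, 0.0, 0.0, 0.0]
[[0.453, 0.354, -0.0], [0.453, 0.354, -0.0], [-0.0, 0.0, 0.8], [-0.0, 0.0, 0.8], [-0.0, 0.0, -0.0]] [0.0, 0.0, 0.0, 0.0, 0.0]
orbit
[[-0.04, 0.019, -0.0], [-0.041, 0.017, -0.0], [-0.042, 0.016, -0.0], [-0.042, 0.015, -0.0], [-0.043, 0.013, -0.0]] [0.0, 0.0, 0.0, 0.0, 0.0]
[[-0.043, 0.012, -0.0], [-0.044, 0.01, -0.0], [-0.044, 0.009, -0.0], [-0.044, 0.007, -0.0], [-0.044, 0.005, -0.0]] [0.0, 0.0, 0.0, 0.0, 0.0]
[[-0.045, 0.004, -0.0], [-0.045, 0.002, -0.0], [-0.045, 0.001, -0.0], [-0.045, -0.001, -0.0], [-0.045, -0.002, -0.0]] [0.0, 0.0, 0.0, 0.0, 0.0]
[[-0.045, -0.004, -0.0], [-0.044, -0.005, -0.0], [-0.044, -0.007, -0.0], [-0.044, -0.009, -0.0], [-0.044, -0.01, -0.0]] [0.0, 0.0, 0.0, 0.0, 0.0]
[[-0.043, -0.012, -0.0], [-0.043, -0.013, -0.0], [-0.042, -0.015, -0.0], [-0.042, -0.016, -0.0], [-0.041, -0.017, -0.0]] [0.0, 0.0, 0.0, 0.0, 0.0]
[[-0.041, -0.019, -0.0], [-0.04, -0.02, -0.0], [-0.039, -0.022, -0.0], [-0.038, -0.023, -0.0], [-0.037, -0.024, -0.0]] [0.0, 0.0, 0.0, 0.0, 0.0]
```

arm_command:
  gripper: [91.8,91.8,91.8,91.8,91.8]
  dp:
    - [-0.021,0.087,0]
    - [0,0,-0.8]
    - [0,0,-0.8]
    - [0.453,0.354,0]
    - [0.453,0.354,0]
  twist: [0,0,0,0,0]

```text
time: 31.6
tool_pos: [588.2, 66.6, 228.0]
tcp_rot: [-3.14, -0.006, -1.78]
contact_force: [-0.9, -0.5, -0.1]
grip_width: 91.6
finger_force: 0.0
```

arm_command:
  gripper: [91.8,91.8,91.8,91.8,91.8]
  dp:
    - [0.453,0.354,0]
    - [0.453,0.354,0]
    - [0,0,0.4]
    - [0,0,0.6]
    - [0,0,0.6]
  twist: [0,0,0,0,0]

```text
time: 32.22
tool_pos: [566.2, 48.3, 186.2]
tcp_rot: [3.141, -0.006, -1.781]
contact_force: [-0.1, -0.5, 0.1]
grip_width: 92.0
finger_force: 0.0
```

arm_command:
  gripper: [91.8,91.8,91.8,91.8,91.8]
  dp:
    - [-0.04,0.019,0]
    - [-0.041,0.017,0]
    - [-0.042,0.016,0]
    - [-0.042,0.015,0]
    - [-0.043,0.013,0]
  twist: [0,0,0,0,0]

```text
time: 32.85
tool_pos: [565.5, 53.6, 188.1]
tcp_rot: [-3.14, -0.006, -1.781]
contact_force: [0.2, 1.3, 0.0]
grip_width: 92.2
finger_force: 0.0
```

arm_command:
  gripper: [91.8,91.8,91.8,91.8,91.8]
  dp:
    - [-0.043,0.012,0]
    - [-0.044,0.01,0]
    - [-0.044,0.009,0]
    - [-0.044,0.007,0]
    - [-0.044,0.005,0]
  twist: [0,0,0,0,0]

```text
time: 33.48
tool_pos: [565.5, 59.2, 187.8]
tcp_rot: [-3.141, -0.006, -1.781]
contact_force: [-0.6, -0.5, -0.6]
grip_width: 91.3
finger_force: 0.1
```

arm_command:
  gripper: [91.8,91.8,91.8,91.8,91.8]
  dp:
    - [-0.045,0.004,0]
    - [-0.045,0.002,0]
    - [-0.045,0.001,0]
    - [-0.045,-0.001,0]
    - [-0.045,-0.002,0]
  twist: [0,0,0,0,0]

```text
time: 34.1
tool_pos: [566.6, 64.7, 187.7]
tcp_rot: [-3.141, -0.006, -1.781]
contact_force: [-0.3, -0.8, 0.7]
grip_width: 91.9
finger_force: 0.3
```

arm_command:
  gripper: [91.8,91.8,91.8,91.8,91.8]
  dp:
    - [-0.045,-0.004,0]
    - [-0.044,-0.005,0]
    - [-0.044,-0.007,0]
    - [-0.044,-0.009,0]
    - [-0.044,-0.01,0]
  twist: [0,0,0,0,0]

```text
time: 34.72
tool_pos: [568.0, 68.4, 187.6]
tcp_rot: [3.141, -0.009, -1.782]
contact_force: [-3.8, -8.6, 1.6]
grip_width: 92.1
finger_force: 4.3
```

arm_command:
  gripper: [91.8,91.8,91.8,91.8,91.8]
  dp:
    - [-0.043,-0.012,0]
    - [-0.043,-0.013,0]
    - [-0.042,-0.015,0]
    - [-0.042,-0.016,0]
    - [-0.041,-0.017,0]
  twist: [0,0,0,0,0]

```text
time: 35.35
tool_pos: [571.0, 72.5, 187.4]
tcp_rot: [3.142, -0.01, -1.782]
contact_force: [-3.2, -10.7, 0.4]
grip_width: 91.6
finger_force: 4.7
```

Run:
```python
from h import *
p,psi,az=where()
show(rows([[*fing(az-2*i,psi),p[2],psi] for i in range(1,41)],[*fing(az,psi),p[2]],psi))
```

```text
t 35.35 az 147.79544251071374 r 31.262157061919147 z 187.42739586142798 psi -1.7824421836545357 q6 -2.9280639419779977 [ -3.2 -10.7   0.4]
[[-0.042, -0.016, -0.0], [-0.041, -0.018, -0.0], [-0.04, -0.019, -0.0], [-0.04, -0.02, -0.0], [-0.039, -0.022, -0.0]] [0.0, 0.0, 0.0, 0.0, 0.0]
[[-0.038, -0.023, -0.0], [-0.037, -0.024, -0.0], [-0.037, -0.026, -0.0], [-0.036, -0.027, -0.0], [-0.035, -0.028, -0.0]] [0.0, 0.0, 0.0, 0.0, 0.0]
[[-0.034, -0.029, -0.0], [-0.033, -0.031, -0.0], [-0.032, -0.032, -0.0], [-0.03, -0.033, -0.0], [-0.029, -0.034, -0.0]] [0.0, 0.0, 0.0, 0.0, 0.0]
[[-0.028, -0.035, -0.0], [-0.027, -0.036, -0.0], [-0.026, -0.037, -0.0], [-0.024, -0.038, -0.0], [-0.023, -0.038, -0.0]] [0.0, 0.0, 0.0, 0.0, 0.0]
[[-0.022, -0.039, -0.0], [-0.02, -0.04, -0.0], [-0.019, -0.041, -0.0], [-0.017, -0.041, -0.0], [-0.016, -0.042, -0.0]] [0.0, 0.0, 0.0, 0.0, 0.0]
[[-0.014, -0.042, -0.0], [-0.013, -0.043, -0.0], [-0.012, -0.043, -0.0], [-0.01, -0.044, -0.0], [-0.008, -0.044, -0.0]] [0.0, 0.0, 0.0, 0.0, 0.0]
[[-0.007, -0.044, -0.0], [-0.005, -0.044, -0.0], [-0.004, -0.045, -0.0], [-0.002, -0.045, -0.0], [-0.001, -0.045, -0.0]] [0.0, 0.0, 0.0, 0.0, 0.0]
[[0.001, -0.045, -0.0], [0.002, -0.045, -0.0], [0.004, -0.045, -0.0], [0.006, -0.044, -0.0], [0.007, -0.044, -0.0]] [0.0, 0.0, 0.0, 0.0, 0.0]
```

The bite came between t 34.10 and 34.72: the force stepped from about 1 N to 9.4 N, at a finger azimuth of about 160.5°. I've already turned about 12° past it. Now I'll turn with the tool twisting 1:1.

Run:
```python
from h import *
p,psi,az=where()
for tp in([566.6,64.7],[568.0,68.4]):
    f=np.array(tp)-55.4*np.array([np.sin(psi),-np.cos(psi)])-AX;print("bite az",np.degrees(np.arctan2(*f[::-1])))
a=145
show(rows([[*fing(a-5*i,psi-np.radians(5*i)),p[2],psi-np.radians(5*i)] for i in range(1,6)],[*fing(a,psi),p[2]],psi))
for k in range(0,360,45): print(k,fing(a-k,psi-np.radians(k)).round())
```

```text
t 35.35 az 147.79544251071374 r 31.262157061919147 z 187.42739586142798 psi -1.7824421836545357 q6 -2.9280639419779977 [ -3.2 -10.7   0.4]
bite az 163.9656147039837
bite az 156.889180906173
[[-0.294, -0.056, -0.0], [-0.294, -0.056, -0.0], [-0.294, -0.056, -0.0], [-0.294, -0.056, -0.0], [-0.294, -0.056, -0.0]] [1.0, 1.0, 1.0, 1.0, 1.0]
0 [571.  74.]
45 [616. 122.]
90 [682. 125.]
135 [730.  80.]
180 [732.  14.]
225 [687. -34.]
270 [622. -36.]
315 [574.   9.]
```

arm_command:
  gripper: [91.8,91.8,91.8,91.8,91.8]
  dp:
    - [-0.294,-0.056,0]
    - [-0.294,-0.056,0]
    - [-0.294,-0.056,0]
    - [-0.294,-0.056,0]
    - [-0.294,-0.056,0]
  twist: [1,1,1,1,1]

```text
time: 35.98
tool_pos: [589.8, 104.5, 187.0]
tcp_rot: [-3.141, -0.01, -2.221]
contact_force: [-8.4, -8.4, 2.3]
grip_width: 92.1
finger_force: 5.0
```

arm_command:
  gripper: [91.8,91.8,91.8,91.8,91.8]
  dp:
    - [-0.294,-0.056,0]
    - [-0.294,-0.056,0]
    - [-0.294,-0.056,0]
    - [-0.294,-0.056,0]
    - [-0.294,-0.056,0]
  twist: [1,1,1,1,1]

```text
time: 36.6
tool_pos: [620.5, 125.4, 186.6]
tcp_rot: [-3.139, -0.01, -2.657]
contact_force: [-10.0, -3.4, 2.9]
grip_width: 91.8
finger_force: 5.0
```

```bash
python3 -c "
from h import *
where()"
```

```text
t 36.6 az 99.43718585013849 r 32.592456542604566 z 186.6270939621819 psi -2.6571745771752036 q6 -1.9718840026402322 [-10.   -3.4   2.9]
```

arm_command:
  gripper: [91.8,91.8,91.8,91.8,91.8]
  dp:
    - [-0.294,-0.056,0]
    - [-0.294,-0.056,0]
    - [-0.294,-0.056,0]
    - [-0.294,-0.056,0]
    - [-0.294,-0.056,0]
  twist: [1,1,1,1,1]

```text
time: 37.22
tool_pos: [657.0, 131.8, 186.3]
tcp_rot: [-3.138, -0.008, -3.093]
contact_force: [-9.6, 2.7, 1.7]
grip_width: 91.7
finger_force: 5.2
```

arm_command:
  gripper: [91.8,91.8,91.8,91.8,91.8]
  dp:
    - [-0.294,-0.056,0]
    - [-0.294,-0.056,0]
    - [-0.294,-0.056,0]
    - [-0.294,-0.056,0]
    - [-0.294,-0.056,0]
  twist: [1,1,1,1,1]

```text
time: 37.85
tool_pos: [692.9, 122.3, 186.2]
tcp_rot: [-3.138, -0.006, 2.756]
contact_force: [-8.2, 8.4, -0.5]
grip_width: 91.7
finger_force: 5.3
```

arm_command:
  gripper: [91.8,91.8,91.8,91.8,91.8]
  dp:
    - [-0.294,-0.056,0]
    - [-0.294,-0.056,0]
    - [-0.294,-0.056,0]
    - [-0.294,-0.056,0]
    - [-0.294,-0.056,0]
  twist: [1,1,1,1,1]

```text
time: 38.48
tool_pos: [720.9, 98.2, 186.2]
tcp_rot: [-3.138, -0.004, 2.32]
contact_force: [-5.0, 11.7, -2.8]
grip_width: 91.8
finger_force: 5.6
```

```bash
python3 -c "
from h import *
where()"
```

```text
t 38.48 az 29.593049425065466 r 32.999783311566425 z 186.19625934716453 psi 2.3201086309998336 q6 -0.7193041995484682 [-5.  11.7 -2.8]
```

arm_command:
  gripper: [91.8,91.8,91.8,91.8,91.8]
  dp:
    - [-0.294,-0.056,0]
    - [-0.294,-0.056,0]
    - [-0.294,-0.056,0]
    - [-0.294,-0.056,0]
    - [-0.294,-0.056,0]
  twist: [1,1,1,1,1]

```text
time: 39.1
tool_pos: [736.1, 64.4, 186.4]
tcp_rot: [-3.14, -0.002, 1.884]
contact_force: [-0.0, 12.4, -3.4]
grip_width: 92.0
finger_force: 6.2
```

arm_command:
  gripper: [91.8,91.8,91.8,91.8,91.8]
  dp:
    - [-0.294,-0.056,0]
    - [-0.294,-0.056,0]
    - [-0.294,-0.056,0]
    - [-0.294,-0.056,0]
    - [-0.294,-0.056,0]
  twist: [1,1,1,1,1]

```text
time: 39.72
tool_pos: [735.6, 27.1, 186.5]
tcp_rot: [3.14, -0.001, 1.447]
contact_force: [6.7, 11.6, -7.2]
grip_width: 91.6
finger_force: 6.4
```

arm_command:
  gripper: [91.8,91.8,91.8,91.8,91.8]
  dp:
    - [-0.294,-0.056,0]
    - [-0.294,-0.056,0]
    - [-0.294,-0.056,0]
    - [-0.294,-0.056,0]
    - [-0.294,-0.056,0]
  twist: [1,1,1,1,1]

```text
time: 40.35
tool_pos: [719.3, -6.5, 186.8]
tcp_rot: [3.138, -0.002, 1.01]
contact_force: [9.9, 9.4, -7.1]
grip_width: 91.8
finger_force: 6.1
```

```bash
python3 -c "
from h import *
where()"
```

```text
t 40.35 az -45.57466004704872 r 29.727140047717768 z 186.79452736616878 psi 1.0103873508750694 q6 0.4447870177120814 [ 9.9  9.4 -7.1]
```

arm_command:
  gripper: [91.8,91.8,91.8,91.8,91.8]
  dp:
    - [-0.302,-0.033,0]
    - [-0.302,-0.033,0]
    - [-0.302,-0.033,0]
    - [-0.302,-0.033,0]
    - [-0.302,-0.033,0]
  twist: [1,1,1,1,1]

```text
time: 40.98
tool_pos: [692.1, -34.2, 188.7]
tcp_rot: [3.134, -0.004, 0.573]
contact_force: [10.7, 5.1, -3.6]
grip_width: 91.8
finger_force: 4.9
```

arm_command:
  gripper: [91.8,91.8,91.8,91.8,91.8]
  dp:
    - [-0.298,-0.05,0]
    - [-0.298,-0.05,0]
    - [-0.298,-0.05,0]
    - [-0.298,-0.05,0]
    - [-0.298,-0.05,0]
  twist: [1,1,1,1,1]

```text
time: 41.6
tool_pos: [655.9, -44.1, 188.7]
tcp_rot: [3.135, -0.007, 0.135]
contact_force: [12.3, -0.1, -4.7]
grip_width: 92.2
finger_force: 4.9
```

```bash
python3 -c "
from h import *
where()"
```

```text
t 41.6 az -95.45290859254466 r 33.529710509978514 z 188.72069381772914 psi 0.13543683038365617 q6 1.2549382502813176 [12.3 -0.1 -4.7]
```

```bash
cat >> h.py <<'E'
def spoke(az,psi,r):   # spoke azimuth pushed by the 19 mm square finger
    s=az-33
    for _ in range(30):
        t=np.radians(s)-psi;e=9.5*(abs(np.cos(t))+abs(np.sin(t)));s=az-np.degrees(np.arcsin((5+e)/r))
    return s
def turned():
    o=get_obs();p=o["tool_pos"];psi=o["tcp_rot"][2]
    f=p[:2]-55.4*np.array([np.sin(psi),-np.cos(psi)])-AX
    az=np.degrees(np.arctan2(f[1],f[0]));r=np.hypot(*f)
    b=spoke(160.4,-1.781,32.0);s=spoke(az,psi,r)
    print("spoke at bite",b,"now",s,"turned",(b-s)%360,"az",az,"r",r,"q6",o["joint_positions"][5],"t",o["time"])
E
python3 -c "
from h import *
turned()"
```

```text
spoke at bite 125.24719224768239 now -128.79686300184932 turned 254.0440552495317 az -95.45290859254466 r 33.529710509978514 q6 1.2549382502813176 t 41.6
```

arm_command:
  gripper: [91.8,91.8,91.8,91.8,91.8]
  dp:
    - [-0.297,-0.053,0]
    - [-0.297,-0.053,0]
    - [-0.297,-0.053,0]
    - [-0.297,-0.053,0]
    - [-0.297,-0.053,0]
  twist: [1,1,1,1,1]

```text
time: 42.22
tool_pos: [618.8, -37.9, 188.5]
tcp_rot: [3.135, -0.009, -0.302]
contact_force: [10.3, -6.5, -6.1]
grip_width: 92.2
finger_force: 5.3
```

arm_command:
  gripper: [91.8,91.8,91.8,91.8,91.8]
  dp:
    - [-0.297,-0.053,0]
    - [-0.297,-0.053,0]
    - [-0.297,-0.053,0]
    - [-0.297,-0.053,0]
    - [-0.297,-0.053,0]
  twist: [1,1,1,1,1]

```text
time: 42.85
tool_pos: [587.2, -16.3, 188.1]
tcp_rot: [3.135, -0.008, -0.738]
contact_force: [3.6, -11.0, -3.2]
grip_width: 91.5
finger_force: 6.0
```

```bash
python3 -c "
from h import *
turned();where()"
```

```text
spoke at bite 125.24719224768239 now -177.6609100025654 turned 302.9081022502478 az -144.18839904251305 r 33.42429790017587 q6 2.1592258560836015 t 42.85
t 42.85 az -144.18839904251305 r 33.42429790017587 z 188.08588206924705 psi -0.7379236435604057 q6 2.1592258560836015 [  3.6 -11.   -3.2]
```

arm_command:
  gripper: [91.8,91.8,91.8,91.8,91.8]
  dp:
    - [-0.297,-0.053,0]
    - [-0.297,-0.053,0]
    - [-0.297,-0.053,0]
    - [-0.297,-0.053,0]
    - [-0.297,-0.053,0]
  twist: [1,1,1,1,1]

```text
time: 43.48
tool_pos: [567.3, 17.0, 187.5]
tcp_rot: [3.134, -0.008, -1.174]
contact_force: [-6.7, -10.6, 0.8]
grip_width: 91.7
finger_force: 6.8
```

arm_command:
  gripper: [91.8,91.8,91.8,91.8,91.8]
  dp:
    - [-0.297,-0.053,0]
    - [-0.297,-0.053,0]
    - [-0.15,-0.025,0]
    - [-0.15,-0.025,0]
    - [0,0,0]
  twist: [1,1,0.5,0.5,0]

```text
time: 44.1
tool_pos: [563.0, 40.5, 187.2]
tcp_rot: [3.133, -0.007, -1.432]
contact_force: [-10.9, -7.7, 2.4]
grip_width: 91.7
finger_force: 6.6
```

```bash
python3 -c "
from h import *
turned();p,psi,az=where();r=33
a=rows([[*fing(az-2*i,psi,r),p[2],psi] for i in range(1,7)],[*fing(az,psi,r),p[2]],psi);show(a)"
```

```text
spoke at bite 125.24719224768239 now 140.3932293222419 turned 344.8539629254405 az 173.2737482326892 r 33.932934941325286 q6 2.947353177357324 t 44.1
t 44.1 az 173.2737482326892 r 33.932934941325286 z 187.15969795376427 psi -1.4323115263746002 q6 2.947353177357324 [-10.9  -7.7   2.4]
[[-0.044, -0.012, -0.0], [-0.044, -0.014, -0.0], [-0.043, -0.016, -0.0], [-0.043, -0.017, -0.0], [-0.042, -0.018, -0.0]] [0.0, 0.0, 0.0, 0.0, 0.0]
[[-0.042, -0.02, -0.0]] [0.0]
```

arm_command:
  gripper: [91.8,91.8,91.8,91.8,91.8]
  dp:
    - [-0.044,-0.012,0]
    - [-0.044,-0.014,0]
    - [-0.043,-0.016,0]
    - [-0.043,-0.017,0]
    - [0,0,0]
  twist: [0,0,0,0,0]

```text
time: 44.72
tool_pos: [564.6, 44.6, 187.1]
tcp_rot: [3.135, -0.008, -1.432]
contact_force: [-7.7, -8.0, 1.4]
grip_width: 91.7
finger_force: 5.8
```

```bash
python3 -c "
from h import *
turned();p,psi,az=where();r=33
a=rows([[*fing(az-2*i,psi,r),p[2],psi] for i in range(1,6)],[*fing(az,psi,r),p[2]],psi);show(a)"
```

```text
spoke at bite 125.24719224768239 now 132.63953839423579 turned 352.6076538534466 az 166.02140419077895 r 33.11248297315415 q6 2.9550974010434827 t 44.725
t 44.73 az 166.02140419077895 r 33.11248297315415 z 187.13261495304397 psi -1.4324376795650657 q6 2.9550974010434827 [-7.7 -8.   1.4]
[[-0.042, -0.018, -0.0], [-0.042, -0.019, -0.0], [-0.041, -0.021, -0.0], [-0.04, -0.022, -0.0], [-0.04, -0.024, -0.0]] [0.0, 0.0, 0.0, 0.0, 0.0]
```

arm_command:
  gripper: [91.8,91.8,91.8,91.8,91.8]
  dp:
    - [-0.042,-0.018,0]
    - [-0.042,-0.019,0]
    - [-0.041,-0.021,0]
    - [0,0,0]
    - [0,0,0]
  twist: [0,0,0,0,0]

```text
time: 45.35
tool_pos: [566.0, 47.5, 187.2]
tcp_rot: [3.135, -0.009, -1.433]
contact_force: [-6.2, -10.0, 0.2]
grip_width: 91.8
finger_force: 5.5
```

```bash
python3 -c "
from h import *
turned();p,psi,az=where()"
```

```text
spoke at bite 125.24719224768239 now 127.0898512184718 turned 358.1573410292106 az 160.48882498569697 r 32.56615919267144 q6 2.9611505131795877 t 45.35
t 45.35 az 160.48882498569697 r 32.56615919267144 z 187.17835469266737 psi -1.4328547031884296 q6 2.9611505131795877 [ -6.2 -10.    0.2]
```

arm_command:
  gripper: [91.8,91.8,91.8,91.8,91.8]
  dp:
    - [0.15,0.06,0]
    - [0.15,0.04,0]
    - [0,0,-0.6]
    - [0,0,-1.0]
    - [0,0,-1.0]
  twist: [0,0,0,0,0]

```text
time: 45.98
tool_pos: [566.7, 42.4, 254.9]
tcp_rot: [-3.141, -0.006, -1.431]
contact_force: [-0.5, -0.1, -0.2]
grip_width: 91.9
finger_force: 0.0
```

arm_command:
  gripper: [91.8,91.8,91.8,91.8,91.8]
  dp:
    - [0,0.5,-0.2]
    - [0,1.0,0]
    - [0,1.0,0]
    - [0,1.0,0]
    - [0,1.0,0]
  twist: [0,0,0,0,0]

```text
time: 46.6
tool_pos: [453.1, 26.6, 257.6]
tcp_rot: [3.14, -0.006, -1.431]
contact_force: [0.3, -0.6, 0.5]
grip_width: 92.1
finger_force: 0.0
```

arm_command:
  gripper: [91.8,91.8,91.8,91.8,91.8]
  dp:
    - [0,1.0,0]
    - [0,0.5,0]
    - [0,0,0]
    - [0,0,0]
    - [0,0,0]
  twist: [0,0,0,0,0]

```text
time: 47.22
tool_pos: [418.3, 21.3, 257.9]
tcp_rot: [3.14, -0.006, -1.432]
contact_force: [-0.0, -0.1, 0.1]
grip_width: 92.4
finger_force: 0.0
```

Run:
```python
from h import *
where()
im=capture("top")[:,:,::-1];a=cv2.resize(im[145:300,200:400],None,fx=3.5,fy=3.5,interpolation=cv2.INTER_CUBIC);cv2.imwrite("pics/t9.png",a)
```

```text
t 47.23 az -175.1215028704945 r 179.08619509337288 z 257.89609113878544 psi -1.4315368167249034 q6 2.8763294572946303 [-0.  -0.1  0.1]
```

View pics/t9.png

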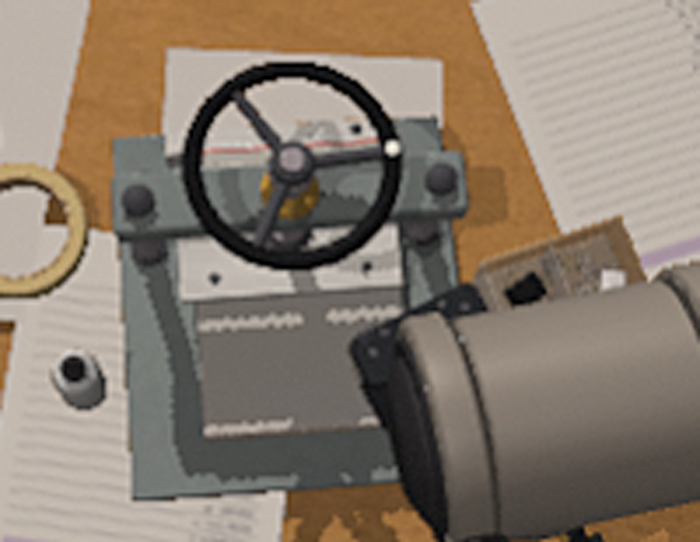

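The view shows the dot at crop (392,148), the spine line at rows 140–152 against the stop, and the bottle, tape and tray in place. I'll check the dot's angle against the plan.

Run:
```python
from h import *
C=cam("top");f=lambda l:np.array(l)/3.5+[200,145]-.3
d=plane(C,f([[392,148]]),209)[0,:2];h=plane(C,f([[292,161]]),213)[0,:2]
print(h,np.degrees(np.arctan2(*(d-AX)[::-1])))
t=np.array([651.8,44.3]);Rm=R.from_euler("z",-.2512).as_matrix()[:2,:2]
print((plane(C,f([[205,435],[362,425]]),43)[:,:2]-t)@Rm,"spine",(plane(C,f([[203,153],[373,142]]),43)[:,:2]-t)@Rm)
```

```text
[651.26153411  45.09751524] -99.91746206557637
[[-144.65179942   68.67334538]
 [-145.43117046  -42.37499699]] spine [[ 63.78052459  57.09631823]
 [ 63.6254042  -69.16809349]]
```

Run:
```python
from h import *
from scipy.optimize import brentq
def sp(tcp,psi,w,wx=9.5):
    x=np.array([np.cos(psi),np.sin(psi)]);y=np.array([np.sin(psi),-np.cos(psi)])
    c=[np.array(tcp)-AX+sx*wx*x-yy*y for sx in(-1,1) for yy in(45.9,45.9+w)]
    g=lambda s:min(v@[-np.sin(s),np.cos(s)] for v in c)-5
    az=np.arctan2(*(np.mean(c,0))[::-1])
    return np.degrees(brentq(g,az-1.3,az))
for w in(8,10,12,14,16,19):
  for wx in (6,9.5):
    e=sp([566.0,47.5],-1.433,w,wx);b=[sp(t,-1.781,w,wx) for t in([566.6,64.7],[567.3,66.5],[568,68.4])]
    print(w,wx,"end",e,"turned",[round(360+q-e,1) for q in b])
```

```text
8 6 end 145.487736744529 turned [np.float64(360.2), np.float64(357.1), np.float64(353.9)]
8 9.5 end 141.68177041588766 turned [np.float64(358.8), np.float64(355.8), np.float64(352.9)]
10 6 end 143.28585223391602 turned [np.float64(361.1), np.float64(357.8), np.float64(354.4)]
10 9.5 end 139.4641967237043 turned [np.float64(359.4), np.float64(356.3), np.float64(353.2)]
12 6 end 140.88370484497042 turned [np.float64(362.0), np.float64(358.5), np.float64(355.0)]
12 9.5 end 137.06988130899637 turned [np.float64(360.0), np.float64(356.8), np.float64(353.6)]
14 6 end 138.26015037858258 turned [np.float64(362.9), np.float64(359.2), np.float64(355.5)]
14 9.5 end 134.48446912088062 turned [np.float64(360.6), np.float64(357.3), np.float64(353.9)]
16 6 end 135.3929431545725 turned [np.float64(363.8), np.float64(359.9), np.float64(356.0)]
16 9.5 end 131.69384362263457 turned [np.float64(361.2), np.float64(357.7), np.float64(354.2)]
19 6 end 130.58601658990796 turned [np.float64(365.1), np.float64(360.8), np.float64(356.7)]
19 9.5 end 127.09493216904403 turned [np.float64(361.8), np.float64(358.1), np.float64(354.5)]
```

The finger-thickness models all agree on 356 ± 4° of turn after the bite. The spine is home, so I'm handing in.

```bash
python3 -c "
from plant import *
print(close_job())"
```

```text
the job is handed in; nothing more can be done
None
```

I've handed in the job: the pad's spine is square against the back stop, and the handwheel went one turn past the bite (about 356° ± 4° by my estimate). The neighbouring items look undisturbed, the arm is clear of the press, and it took about 47 s.

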